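# Hold an asphalt beam flush with a packer set in the one wide gap

## Robot

A 6-joint arm with a two-finger parallel gripper is mounted at the origin on the work surface. World frame = base frame: x ahead of the robot, y to its left, z up, the work surface at z = 0. Lengths are in mm, angles in rad, forces in N, time in s.
With the tool pointing down it reaches from about 400 to 925 mm from the base axis. Payload 12.5 kg.
Tool frame: the origin (TCP) lies between the finger pads; the fingertips stand 19 mm ahead of it and the grasp point (between the pads) is the TCP (env.nose_length is the distance from the TCP to the fingertips, in mm); z points along the fingers, y is the line along which they close (so a half turn about z gives the same grasp; the last joint's range is limited). The gripper opens to 95 mm and grips with 3 to 60 N. Pads are 20 mm wide; open, the fingers measure 119 mm over their backs; the gripper's body (75 mm by 180 mm) begins 59 mm behind the grasp point.
Start: joints at [-1.351, 0.491, 1.559, -0, 1.092, -0.106], TCP at [200.065, -592.131, 233.661] pointing down, gripper open.
Joint ranges: [-3.1, 3.1], [-0.84, 2.19], [0.05, 2.79], [-1.13, 4.28], [0.06, 2.93], [-2.69, 2.69]. Speed limits (rad/s): [2.22, 2.22, 2.79, 3.14, 3.14, 3.14].

## Interface

Orientations are given as [roll, pitch, yaw] about the fixed x, y, z axes, in that order (R = Rz(yaw) Ry(pitch) Rx(roll)).
In Python, from cell import env gives the robot as it stands. The module is installed in compiled form; this text tells all that it offers.
- The arm moves only by the tool drive_tool, never from a script. Its argument "rows" is a list that holds one entry, the list of rows, each a list of 7 numbers: the shift along the tool's x, y, z scaled (see below), then the turn, a rotation vector about the tool's x, y, z scaled (see below), then the opening, from 0 (shut) to 1 (fully open). In form: [[[tx, ty, tz, ax, ay, az, jaw], ...]]. A call has 1 to 5 rows; each row shifts and turns the commanded pose from where the row before left it, along the tool's axes as they then stand; what a row does not reach is not made up. The controller multiplies each number of a shift by 250 mm and each number of a turn by 180 degrees. A row lasts 1/8 s, in which the tool goes at most 62.5 mm and 10.7 degrees, less where a joint would pass 70% of its speed; a pose out of reach is approached as far as the arm can. A call with a number of a shift or a turn outside -1 to 1 is refused whole. A call with a gripper value outside its range is refused whole. The fingers move at their own pace and stop on an object; the grip force is fixed at half the most. Time passes only in rows, so rows that do not move let the fingers close. It gives the time, the measured TCP pose, the force, the opening and the grip force at its end, in the units of the state.
- env.state(): the state, without advancing time (a new reading comes with each control period).
- env.read_camera(name): name is "scene" or "top"; returns a dict with "color" (400x640x3 uint8, blue, green, red), "camera_matrix" (3x3 intrinsics, pixels), "k1" (the pictures are not rectified: a ray, as slopes to the right and down, at radius r is drawn at 1 + k1 r^2 times it, then the intrinsics apply), "pose" (4x4, takes a point from camera to world coordinates). Camera axes: x right, y up, looking along -z (the intrinsics and any distortion apply to the point x, -y, -z); pixel columns grow to the right and rows downward; lengths in mm; the calibration is good to about 2 mm. A picture is of the moment at which its call begins. There is no depth.
- env.job_done(): hands the job in; it is judged then, once.
Trained networks look in a picture, given as the dict that the camera call returned (one of the last four; its "shot" number tells which), for a name from the list of things; names that differ only in an ending like _2 or _b are one class to them, and where a whole thing is asked for, a point or a joint stands for the part that bears it (a point fixed in the world has none). Each returns a list of dicts, best first, with "score" (0 to 1); they miss things now and then, are a little off and sometimes report something else, mostly with a low value. They report only what shows in the picture. A call takes as long as a camera call. They do not tell look-alikes from the thing itself.
- env.search_frame(name, picture): "at" ([x, y, z] in mm, in the coordinates of the camera as it stood for that picture, good to about 4 mm: the middle of the surface that is visible of it).
- env.place_of(name, picture): "at" ([x, y, z] in mm, in the coordinates of the camera as it stood for that picture, good to about 4 mm: a listed point, or the origin of a listed thing).
The state is a dict: "t": time; "joints": joint angles; "qvel": joint speeds; "tau": joint torques, N m; "eef_pos": TCP position; "tcp_rot": TCP orientation; "ft_force": force on the tool from outside, world axes, zero at the start; "moment": the same for the moment, N m; "opening": opening from 0.0 (shut) to 1.0 (fully open); "grip_force": force on a finger pad.
Only numpy, scipy, OpenCV 4.12 (cv2) and the standard library are available. Lean on these libraries where they do the work, as an engineer would, in place of code of your own. Each camera call takes 0.05 s, during which the arm holds its last target. There are 200 camera calls.

## Task

Draw the orange-handled packer straight up out of its slotted holder and slide it, handle up, right down to the bed of the aluminium rig, into the gap between the blue stop blocks and the black asphalt beam, only at the block where the gap is wide enough for it. Then, still gripping the packer, press it against the beam so that the spring-loaded beam slides fully home against the steel datum plate, and finish while holding it there: do not let go, and push the beam with the packer only. Leave the spray can, the round asphalt core and the tin where they are.

Things in the scene. Friction and masses are not known exactly. Their poses are not given: they have to be found in the camera images.
- packer: loose packer, about 160 g, upright in the holder: aluminium plate 40 (its x) x 14 (y) x 60 mm tall, topped by an orange grip 34 (x) x 22 (y) mm, 58 to 102 mm above the underside. Origin: centre of the underside, z up. Grip it by the orange part across its y; its two broad faces are alike, so either may face the beam
- holder: fixed grey holder, base 90 x 70 x 8 mm, with an upright slot open at the top, 44 (x) x 19 (y) mm inside; walls reach 42 mm above the table. The packer stands on the slot's floor, 8 mm above the table; its underside must rise above 42 mm to be clear. Origin: centre of its underside, on the table; axes as the packer's at the start
- rig: fixed aluminium rig, bed plate 260 (x) x 200 (y) x 12 mm. Origin: centre of its underside, on the table; z up, x along the blocks and the beam, y the pressing direction, from blocks to datum plate. Steel datum plate at y = +37 to +51 mm, its top 82 mm above the table; a gauge with a white dial behind it. The three blocks stand at x = -64, 0, +64 mm in varying order, facing as the rig
- beam_top (a point): centre of the top face of the black asphalt beam, 190 (x) x 50 (y) mm, 0.95 kg, carried on a sliding yellow saddle between the blocks and the datum plate; the top is 62 mm above the table. At rest it lies at x = 0, y = 0 in the rig's frame; axes as the rig's
- beam (a joint): slide of the beam along the rig's +y (m): 0 at rest, with the beam 12 mm short of the datum plate; 0.012 when the beam is fully home, flush against the plate. A spring pushes it back: about 3 N at 0, 7 N at 0.012
- block_a: fixed blue stop block 60 (x) x 56 (y) x 50 mm tall standing on the rig's bed. Origin: middle of the lower edge of its back face, at y = -87 mm in the rig's frame, 12 mm above the table; it reaches 56 mm from there towards the beam (its +y), leaving a gap of 6 mm: too narrow for the packer. Its top is level with the beam's
- block_b: as block_a but 52 mm in y, leaving a gap of 10 mm: too narrow for the packer
- block_c: as block_a but 38 mm in y, leaving a gap of 24 mm between its front face and the beam at rest: the only one wide enough. The middle of that gap lies 50 mm from the block's origin along its +y; the opening is at least 60 mm long in x and 50 mm deep down to the bed
- spray_can: loose blue and yellow can, 54 mm across, 150 mm tall, bystander. Origin: centre of its underside
- core: loose round black asphalt core, 100 mm across, 63 mm tall, bystander. Origin: centre of its underside
- tin: loose metal tin with a paper band, 72 mm across, 90 mm tall, bystander. Origin: centre of its underside
Things that resemble listed ones, but are neither listed nor needed, are in the scene too. What is meant by the holder is not green or purple, and is the smaller of those in its own colour.

How it is judged:
By the outcome, as a careful person would: the job done as asked, in the order asked, and still so for the second after the job is handed in, while the arm keeps its last pose, push and grip.
It also fails if it takes over 48 s, if anything falls off the work surface, if the arm or the gripper's body presses on something with over 40 N, if the wrist force passes 120 N, or if a joint passes its speed limit or range.

## Working session

There is one attempt and no reset: what is moved stays moved. The work goes in short steps, Python scripts to look and compute and a tool call to move; the robot and the scene stay as the last step left them, time stands still between calls to the robot, and variables do not carry over. Pictures are saved under pics/ and viewed, at most 10 in all, crops included, and the job is handed in when it is done.

Besides the shell and the picture viewer there is one more tool, called after "Request:" as name([rows], argument=value, ...), one row to a line, values as JSON. drive_tool: Moves the arm, as the interface text tells. Its arguments: {"type":"object","properties":{"rows":{"type":"array","items":{"type":"array","items":{"type":"array","items":{"type":"number","minimum":-1,"maximum":1}}}}},"required":["rows"]}

```bash
mkdir -p pics
cat > h.py <<'E'
import numpy as np, cv2
from cell import env
def w(p,at): return (p["pose"]@np.r_[at,1])[:3]
def ray(p,uv):
    K=p["camera_matrix"]; d=np.array([p["k1"],0,0,0,0])
    x,y=cv2.undistortPoints(np.array([[uv]],float),K,d)[0,0]
    return p["pose"][:3,:3]@np.array([x,-y,-1]),p["pose"][:3,3]
def onz(p,uv,z):
    d,o=ray(p,uv); return o+d*(z-o[2])/d[2]
def pix(p,X):
    c=np.linalg.inv(p["pose"])@np.r_[X,1]; x,y=c[0]/-c[2],-c[1]/-c[2]
    k=1+p["k1"]*(x*x+y*y); return (p["camera_matrix"]@[x*k,y*k,1])[:2]
E
python3 - <<'E'
from h import *
P={}
for n in("scene","top"):
    p=env.read_camera(n);P[n]=p;cv2.imwrite(f"pics/{n}0.png",p["color"])
    print(n,p["pose"][:3,3].round(),p["k1"])
    for o in("packer","holder","rig","beam_top","block_a","block_c","spray_can","core","tin"):
        print(o,[(d["score"].__round__(2),w(p,d["at"]).round().tolist(),pix(p,w(p,d["at"])).round().tolist()) for d in env.place_of(o,p)[:5]])
E
```

```text
scene [1442.  230. 1021.] 0.02784248735047155
packer [(0.66, [562.0, -265.0, 6.0], [224.0, 204.0])]
holder [(0.87, [560.0, -263.0, -7.0], [225.0, 207.0]), (0.79, [280.0, -303.0, -1.0], [246.0, 144.0]), (0.69, [449.0, -163.0, -2.0], [270.0, 187.0]), (0.68, [463.0, -400.0, -1.0], [195.0, 175.0])]
rig [(0.97, [543.0, 59.0, -5.0], [334.0, 225.0])]
beam_top [(0.57, [544.0, 59.0, 62.0], [334.0, 209.0])]
block_a [(0.9, [536.0, -22.0, 16.0], [307.0, 212.0]), (0.64, [599.0, -35.0, 13.0], [296.0, 228.0]), (0.64, [560.0, -264.0, 4.0], [224.0, 204.0]), (0.62, [469.0, -20.0, 8.0], [314.0, 198.0])]
block_c [(0.9, [536.0, -22.0, 16.0], [307.0, 212.0]), (0.64, [599.0, -35.0, 13.0], [296.0, 228.0]), (0.64, [560.0, -264.0, 4.0], [224.0, 204.0]), (0.62, [469.0, -20.0, 8.0], [314.0, 198.0])]
spray_can [(0.77, [745.0, -320.0, 4.0], [177.0, 248.0])]
core [(0.78, [736.0, -173.0, -0.0], [231.0, 259.0]), (0.71, [470.0, -18.0, 9.0], [314.0, 198.0])]
tin [(0.91, [525.0, 397.0, -1.0], [456.0, 244.0])]
top [408.  29. 988.] -0.04541149058840333
packer [(0.85, [559.0, -269.0, 8.0], [422.0, 183.0])]
holder [(0.83, [558.0, -264.0, -2.0], [419.0, 184.0]), (0.69, [465.0, -401.0, -1.0], [471.0, 217.0]), (0.62, [453.0, -164.0, 1.0], [385.0, 224.0]), (0.6, [283.0, -305.0, -3.0], [441.0, 287.0])]
rig [(0.63, [539.0, 64.0, 1.0], [299.0, 194.0])]
beam_top []
block_a [(0.91, [531.0, -21.0, 12.0], [331.0, 195.0]), (0.78, [470.0, -21.0, 9.0], [331.0, 218.0]), (0.56, [595.0, -30.0, 11.0], [333.0, 172.0])]
block_c [(0.91, [531.0, -21.0, 12.0], [331.0, 195.0]), (0.78, [470.0, -21.0, 9.0], [331.0, 218.0]), (0.56, [595.0, -30.0, 11.0], [333.0, 172.0])]
spray_can [(0.87, [740.0, -318.0, -3.0], [434.0, 120.0])]
core [(0.8, [732.0, -173.0, -1.0], [383.0, 123.0])]
tin [(0.58, [522.0, 393.0, -2.0], [176.0, 203.0])]
```

View pics/scene0.png

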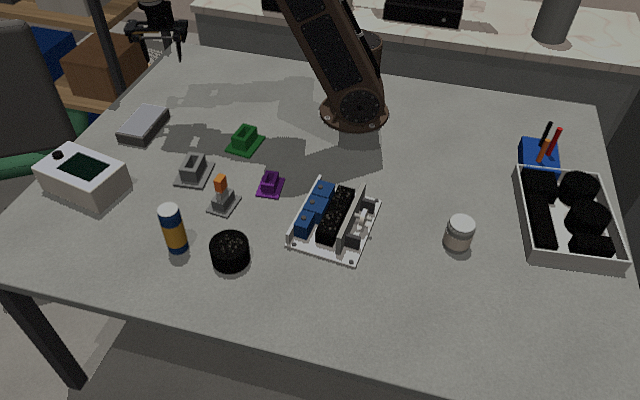

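View pics/top0.png

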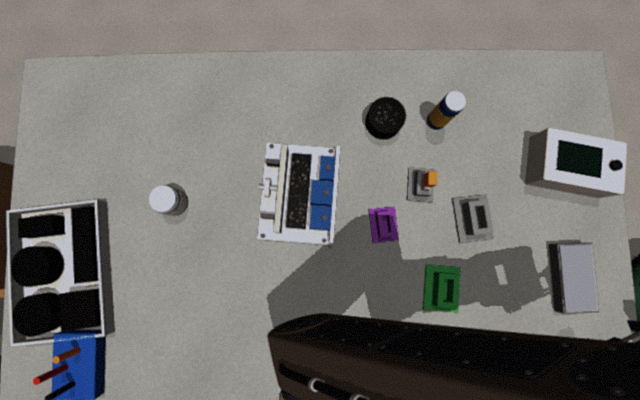

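The packer could only be taken for the orange/grey thing at scene (223,190), top (425,181). The holders are that one, a larger grey one (194,170 / 473,217), a green one (244,140 / 442,288) and a purple one (270,183 / 384,224). I choose the small grey one holding the orange-handled packer and will check it in a crop, together with the rig at top (299,194).

Run:
```python
from h import *
p=env.read_camera("top");c=p["color"]
a=cv2.resize(c[138:248,250:345],None,fx=5,fy=5,interpolation=cv2.INTER_CUBIC)
b=cv2.resize(c[158:213,400:450],None,fx=6,fy=6,interpolation=cv2.INTER_CUBIC)
o=np.zeros((550,475+300,3),np.uint8);o[:,:475]=a;o[:330,475:]=b
cv2.imwrite("pics/c1.png",o)
p=env.read_camera("scene");c=p["color"]
a=cv2.resize(c[170:270,280:390],None,fx=4.5,fy=4.5,interpolation=cv2.INTER_CUBIC)
b=cv2.resize(c[165:220,200:245],None,fx=6,fy=6,interpolation=cv2.INTER_CUBIC)
o=np.zeros((450,495+270,3),np.uint8);o[:,:495]=a;o[:330,495:]=b
cv2.imwrite("pics/c2.png",o)
```

```text
(no output)
```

View pics/c1.png

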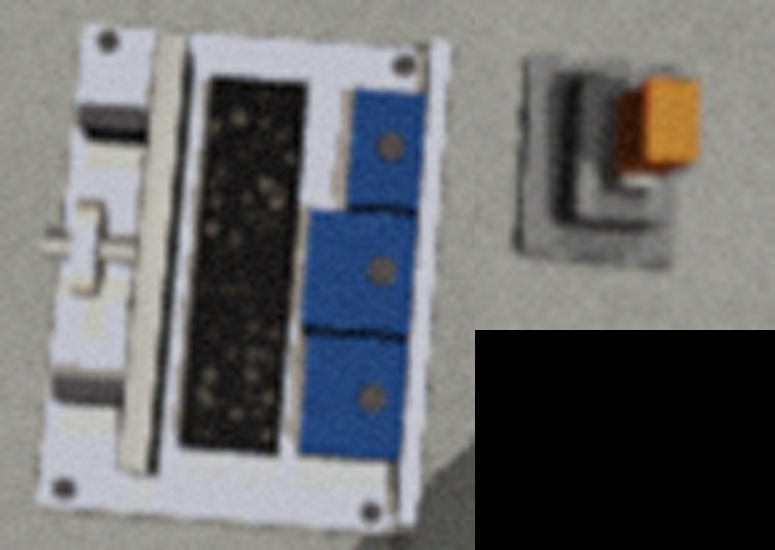

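View pics/c2.png

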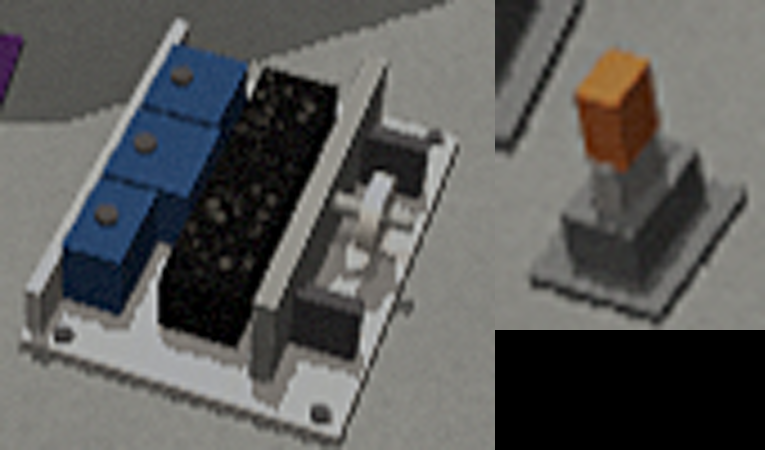

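Only the top block in the top crop (near (385,150), world +x side) leaves a wide gap to the beam, so that is block_c at rig x=+64. The small grey holder carries the orange packer. Next I fit both poses from the corners in both views.

```bash
cat > fit.py <<'E'
from h import *
from scipy.optimize import least_squares
T=env.read_camera("top");S=env.read_camera("scene")
def cv(uv,s,off,x0=0): return ((np.array(uv,float)-[x0,0]+.5)/s-.5)+off
def fit(obs,g):
    def r(q):
        c,s=np.cos(q[2]),np.sin(q[2]); o=[]
        for i,(p,uv,X) in enumerate(obs):
            o+=list(pix(p,[q[0]+c*X[0]-s*X[1],q[1]+s*X[0]+c*X[1],X[2]])-uv)
        return np.array(o)
    f=least_squares(r,g,loss="soft_l1",x_scale=[1,1,.01]); print(f.x.round(3),"res px",np.sqrt((r(f.x).reshape(-1,2)**2).sum(1)).round(1)); return f.x
def box(ax,bx,ay,by,z): return {"++":(bx,by,z),"+-":(bx,ay,z),"-+":(ax,by,z),"--":(ax,ay,z)}
bt=box(-95,95,-25,25,62);bed=box(-130,130,-100,100,12);bc=box(34,94,-87,-49,62)
t=lambda *u:cv(u,5,[250,138]); s=lambda *u:cv(u,4.5,[280,170])
top=[(T,t(212,77),bt["++"]),(T,t(307,83),bt["+-"]),(T,t(278,453),bt["--"]),(T,t(180,445),bt["-+"]),
(T,t(82,25),bed["++"]),(T,t(450,42),bed["+-"]),(T,t(38,505),bed["-+"]),(T,t(412,527),bed["--"]),(T,t(353,90),bc["++"])]
sc=[(S,s(262,68),bt["--"]),(S,s(337,88),bt["-+"]),(S,s(238,347),bt["++"]),(S,s(160,297),bt["+-"]),
(S,s(22,345),bed["+-"]),(S,s(340,440),bed["++"]),(S,s(460,140),bed["-+"])]
if __name__=="__main__":
    g=[541,61,-.1]
    print("rig");fit(top,g);fit(sc,g);q=fit(top+sc,g)
    c,s_=np.cos(q[2]),np.sin(q[2])
    print("gap",q[0]+c*64-s_*-37,q[1]+s_*64+c*-37)
    t=lambda *u:cv(u,6,[400,158],475); s=lambda *u:cv(u,6,[200,165],495)
    h=box(-45,45,-35,35,8);o=box(-17,17,-11,11,110)
    a=[(T,t(527,53),h["++"]),(T,t(672,65),h["+-"]),(T,t(668,268),h["--"]),(T,t(520,250),h["-+"])]
    b=[(S,s(530,282),h["+-"]),(S,s(658,322),h["++"]),(S,s(745,190),h["-+"])]
    e=[(T,t(649,78),o["++"]),(T,t(701,80),o["+-"]),(T,t(695,166),o["--"]),(T,t(642,164),o["-+"])]
    f=[(S,s(577,98),o["+-"]),(S,s(612,49),o["--"]),(S,s(650,62),o["-+"]),(S,s(617,112),o["++"])]
    print("holder");fit(a,[559,-265,-.1]);fit(b,[559,-265,-.1]);print("packer");fit(e,[559,-265,-.1]);fit(f,[559,-265,-.1]);print("all");fit(a+b+e+f,[559,-265,-.1])
    st=env.state();print(st["eef_pos"],st["tcp_rot"],st["t"],st["opening"])
E
python3 fit.py
```

```text
rig
[ 5.41213e+02  6.23530e+01 -9.50000e-02] res px [1.  0.6 0.2 0.4 0.6 1.5 0.5 2.1 0.9]
[ 5.49318e+02  6.29460e+01 -9.00000e-02] res px [0.7 0.6 8.9 3.  1.  1.  0.4]
[ 5.43464e+02  6.22920e+01 -9.40000e-02] res px [ 1.7  1.4  0.9  0.8  1.3  0.6  0.5  1.6  1.8  0.9  0.9 10.6  4.8  1.7
  1.   1.3]
gap 603.7148787406659 19.457058084361094
holder
[ 5.57547e+02 -2.62807e+02 -1.02000e-01] res px [0.5 1.  0.8 0.8]
[ 5.63413e+02 -2.64084e+02 -8.20000e-02] res px [0.5 0.5 0.4]
packer
[ 5.56140e+02 -2.63861e+02 -1.18000e-01] res px [0.3 0.6 0.2 0.6]
[ 5.62615e+02 -2.63032e+02 -9.20000e-02] res px [0.4 0.4 0.6 0.4]
all
[ 5.58474e+02 -2.63979e+02 -1.06000e-01] res px [0.3 1.4 1.2 0.5 1.6 1.6 1.  1.  0.5 1.1 1.5 1.2 0.8 1.3 1.4]
[ 200.04714955 -592.13682263  233.66858094] [3.14146794e+00 1.49963516e-05 3.25803415e-01] 1.2 0.9972898708580202
```

Request:
drive_tool([
  [[0,0,0,0,0,0.045,1],[0,0,0,0,0,0.045,1],[0,0,0,0,0,0.045,1],[0.13,-0.145,0,0,0,0,1],[0.13,-0.145,0,0,0,0,1]],
])

```text
t: 1.82
eef_pos: [272.3, -525.7, 233.5]
tcp_rot: [-3.142, -0.0, -0.1]
ft_force: [-0.1, 0.1, 0.7]
opening: 0.999
grip_force: 0.0
```

Request:
drive_tool([
  [[0.13,-0.145,0,0,0,0,1],[0.13,-0.145,0,0,0,0,1],[0.13,-0.145,0,0,0,0,1],[0.13,-0.145,0,0,0,0,1],[0.13,-0.145,0,0,0,0,1]],
])

```text
t: 2.45
eef_pos: [452.5, -360.8, 233.8]
tcp_rot: [3.141, -0.0, -0.098]
ft_force: [0.4, -0.1, -0.2]
opening: 0.998
grip_force: 0.0
```

Request:
drive_tool([
  [[0.13,-0.145,0,0,0,0,1],[0.13,-0.145,0,0,0,0,1],[0.13,-0.145,0,0,0,0,1],[0,0,0,0,0,0,1],[0,0,0,0,0,0,1]],
])

```text
t: 3.08
eef_pos: [558.8, -263.4, 233.5]
tcp_rot: [3.141, 0.0, -0.098]
ft_force: [-0.4, -0.1, 0.5]
opening: 1.003
grip_force: 0.0
```

Request:
drive_tool([
  [[0,0,0.14,0,0,0,1],[0,0,0.14,0,0,0,1],[0,0,0.14,0,0,0,1],[0,0,0.1,0,0,0,1],[0,0,0.046,0,0,0,1]],
])

```text
t: 3.7
eef_pos: [558.0, -264.2, 91.0]
tcp_rot: [-3.141, 0.002, -0.1]
ft_force: [0.7, -0.1, 1.4]
opening: 0.998
grip_force: 0.0
```

Run:
```python
from h import *
c=env.read_camera("scene")["color"]
cv2.imwrite("pics/g.png",cv2.resize(c[120:230,160:300],None,fx=5,fy=5,interpolation=cv2.INTER_CUBIC))
```

```text
(no output)
```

View pics/g.png

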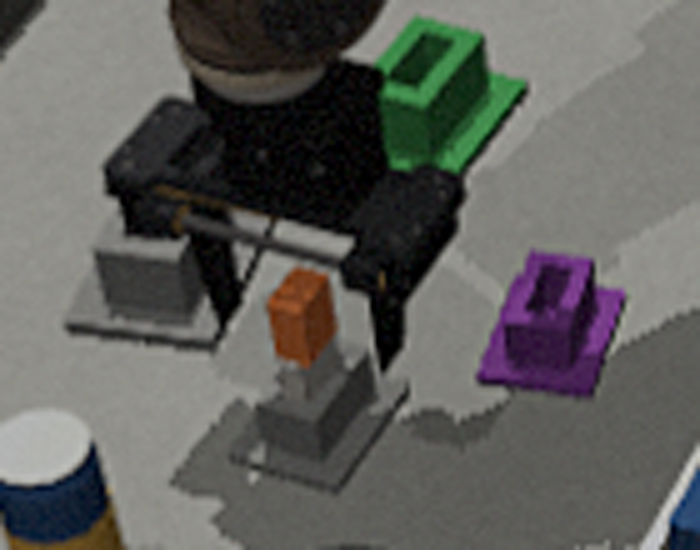

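The packer's orange grip (300,320) stands centred between the open fingers (230,300) and (385,340), so I close and watch the force.

Request:
drive_tool([
  [[0,0,0,0,0,0,0],[0,0,0,0,0,0,0],[0,0,0,0,0,0,0],[0,0,0,0,0,0,0],[0,0,0,0,0,0,0]],
])

```text
t: 4.38
eef_pos: [559.1, -263.3, 92.3]
tcp_rot: [3.141, -0.0, -0.098]
ft_force: [-0.0, 0.1, 0.1]
opening: 0.532
grip_force: 0.0
```

Request:
drive_tool([
  [[0,0,0,0,0,0,0],[0,0,0,0,0,0,0],[0,0,0,0,0,0,0]],
])

```text
t: 4.75
eef_pos: [559.1, -263.7, 92.1]
tcp_rot: [3.141, -0.0, -0.098]
ft_force: [-1.9, -8.1, -4.0]
opening: 0.23
grip_force: 29.9
```

Request:
drive_tool([
  [[0,0.004,0,0,0,0,0],[0,0.004,0,0,0,0,0],[0,0,-0.02,0,0,0,0],[0,0,-0.04,0,0,0,0]],
])

```text
t: 5.25
eef_pos: [558.7, -265.1, 107.3]
tcp_rot: [-3.141, 0.001, -0.098]
ft_force: [0.0, 0.5, -1.6]
opening: 0.233
grip_force: 30.0
```

Request:
drive_tool([
  [[0,0,-0.09,0,0,0,0],[0,0,-0.09,0,0,0,0],[0,0,-0.09,0,0,0,0],[0,0,-0.09,0,0,0,0],[0,0,0,0,0,0,0]],
])

```text
t: 5.88
eef_pos: [559.4, -265.5, 199.2]
tcp_rot: [3.14, -0.003, -0.098]
ft_force: [0.8, 0.1, -2.4]
opening: 0.229
grip_force: 30.0
```

Request:
drive_tool([
  [[0.008,-0.14,0,0,0,0,0],[0.008,-0.14,0,0,0,0,0],[0.008,-0.14,0,0,0,0,0],[0.008,-0.14,0,0,0,0,0],[0.008,-0.14,0,0,0,0,0]],
])

```text
t: 6.5
eef_pos: [585.7, -90.9, 196.2]
tcp_rot: [-3.141, 0.001, -0.098]
ft_force: [0.1, 0.1, -1.8]
opening: 0.228
grip_force: 30.0
```

Request:
drive_tool([
  [[0.008,-0.14,0,0,0,0,0],[0.008,-0.14,0,0,0,0,0],[0.008,-0.14,0,0,0,0,0],[0,-0.03,0,0,0,0,0],[0,0,0,0,0,0,0]],
])

```text
t: 7.12
eef_pos: [602.8, 19.3, 196.5]
tcp_rot: [3.141, 0.001, -0.097]
ft_force: [-0.1, -0.8, -2.4]
opening: 0.231
grip_force: 30.0
```

Run:
```python
from h import *
c=env.read_camera("scene")["color"];print(env.state()["eef_pos"],env.state()["tcp_rot"])
cv2.imwrite("pics/s2.png",cv2.resize(c[140:270,270:400],None,fx=4.5,fy=4.5,interpolation=cv2.INTER_CUBIC))
cv2.imwrite("pics/t2.png",cv2.resize(env.read_camera("top")["color"][138:248,250:345],None,fx=5,fy=5,interpolation=cv2.INTER_CUBIC))
```

```text
[602.79508461  18.78383172 196.69370442] [ 3.14132204e+00  6.20230796e-04 -9.82737219e-02]
```

View pics/s2.png

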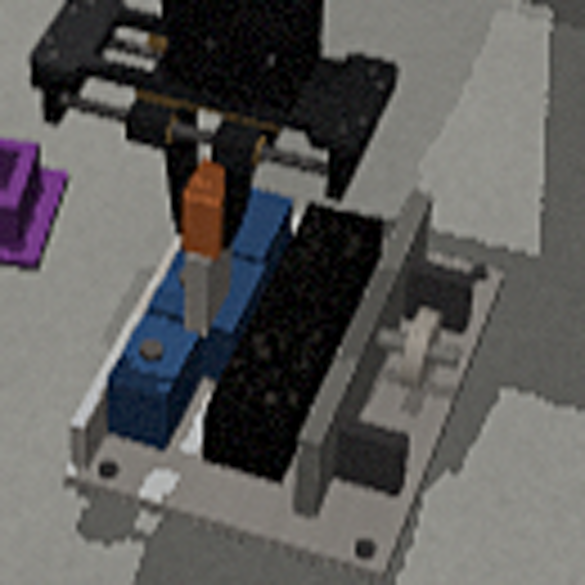

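The scene view shows the packer held upright over block_c, plate bottom near crop (183–205, 325–335). Block_c's near top corners are at (110,375) and (168,395). I check these against the model.

Run:
```python
from h import *
p=env.read_camera("scene")
f=lambda X:((pix(p,X)-[270,140]+.5)*4.5-.5).round().tolist()
def R(q,x,y,z): c,s=np.cos(q[2]),np.sin(q[2]); return [q[0]+c*x-s*y,q[1]+s*x+c*y,z]
q=(541.2,62.35,-.095); q2=(545,62.6,-.095)
for n,a in {"c_near_left 110,375":(94,-87,62),"c_near_right 168,395":(94,-49,62),"c_near_bot_right 165,447":(94,-49,12),"bed+- 65,478":(130,-100,12),"bed++ 388,585":(130,100,12),"bed-+ 503,275":(-130,100,12),"datum ++ 322,445":(0,51,82)}.items(): print(n,f(R(q,*a)),f(R(q2,*a)))
g=(602.8,19.1,-.098);z=196.6
for n,a in {"bot_l 183,325":(20,-7,z-84),"bot_r 206,335":(20,7,z-84),"grip top l 188,178":(17,-11,z+18),"grip top r":(17,11,z+18),"grip bot l 182,247":(17,-11,z-26),"grip bot r 222,257":(17,11,z-26)}.items(): print(n,f(R(g,*a)))
```

```text
c_near_left 110,375 [107.0, 377.0] [106.0, 382.0]
c_near_right 168,395 [168.0, 395.0] [167.0, 400.0]
c_near_bot_right 165,447 [168.0, 450.0] [166.0, 455.0]
bed+- 65,478 [65.0, 470.0] [64.0, 475.0]
bed++ 388,585 [388.0, 568.0] [387.0, 573.0]
bed-+ 503,275 [505.0, 267.0] [505.0, 271.0]
datum ++ 322,445 [382.0, 308.0] [381.0, 312.0]
bot_l 183,325 [181.0, 328.0]
bot_r 206,335 [204.0, 334.0]
grip top l 188,178 [178.0, 192.0]
grip top r [216.0, 203.0]
grip bot l 182,247 [177.0, 250.0]
grip bot r 222,257 [215.0, 261.0]
```

View pics/t2.png

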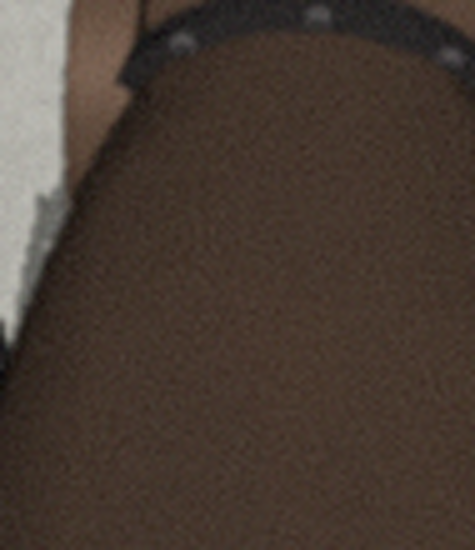

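The y position agrees to about 1 mm and the gap has ±5 mm of play. The top camera is blocked by the arm. Lowering now.

Request:
drive_tool([
  [[0,0,0.09,0,0,0,0],[0,0,0.09,0,0,0,0],[0,0,0.03,0,0,0,0],[0,0,0.03,0,0,0,0],[0,0,0,0,0,0,0]],
])

```text
t: 7.9
eef_pos: [603.1, 19.0, 137.1]
tcp_rot: [3.141, 0.0, -0.099]
ft_force: [-0.7, 0.4, -1.7]
opening: 0.228
grip_force: 30.0
```

Run:
```python
from h import *
c=env.read_camera("scene")["color"];print(env.state()["eef_pos"],env.state()["ft_force"])
cv2.imwrite("pics/s3.png",cv2.resize(c[170:260,280:360],None,fx=6,fy=6,interpolation=cv2.INTER_CUBIC))
```

```text
[603.20701867  19.0944586  137.46751015] [ 0.41129165  0.44948767 -1.32430969]
```

View pics/s3.png

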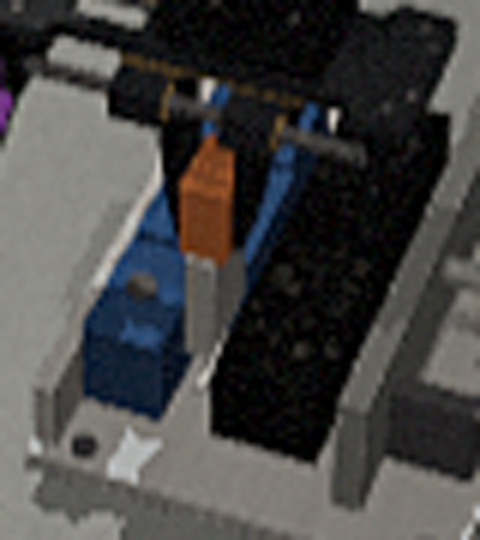

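The packer's plate (205,310) is in the gap between block_c and the beam, with no force showing. Going on down to the bed.

Request:
drive_tool([
  [[0,0,0.04,0,0,0,0],[0,0,0.04,0,0,0,0],[0,0,0.04,0,0,0,0],[0,0,0.024,0,0,0,0],[0,0,0,0,0,0,0]],
])

```text
t: 8.57
eef_pos: [602.9, 19.3, 100.5]
tcp_rot: [3.141, 0.001, -0.098]
ft_force: [-0.3, 0.8, -0.6]
opening: 0.233
grip_force: 30.0
```

Request:
drive_tool([
  [[0,0,0.008,0,0,0,0],[0,0,0.006,0,0,0,0],[0,0,0,0,0,0,0]],
])

```text
t: 8.95
eef_pos: [603.0, 19.3, 97.7]
tcp_rot: [3.141, -0.0, -0.098]
ft_force: [-0.1, -0.3, -1.7]
opening: 0.229
grip_force: 30.0
```

Request:
drive_tool([
  [[0,0,0.003,0,0,0,0],[0,0,0,0,0,0,0]],
])

```text
t: 9.2
eef_pos: [603.0, 19.3, 96.9]
tcp_rot: [3.142, -0.0, -0.098]
ft_force: [0.4, -0.5, -1.3]
opening: 0.229
grip_force: 30.0
```

Request:
drive_tool([
  [[0,0,0.003,0,0,0,0],[0,0,0,0,0,0,0]],
])

```text
t: 9.45
eef_pos: [603.0, 19.3, 96.1]
tcp_rot: [3.142, 0.0, -0.098]
ft_force: [1.0, -0.1, -1.9]
opening: 0.232
grip_force: 30.0
```

Request:
drive_tool([
  [[0,0,0.003,0,0,0,0],[0,0,0,0,0,0,0]],
])

```text
t: 9.7
eef_pos: [603.1, 19.2, 96.0]
tcp_rot: [3.141, -0.0, -0.098]
ft_force: [-2.2, 0.1, 5.0]
opening: 0.23
grip_force: 30.0
```

Request:
drive_tool([
  [[0,0,0.002,0,0,0,0],[0,0,0,0,0,0,0]],
])

```text
t: 9.95
eef_pos: [603.1, 19.3, 96.0]
tcp_rot: [3.141, -0.001, -0.098]
ft_force: [-3.6, -0.2, 10.5]
opening: 0.233
grip_force: 30.0
```

Bed contact (about 12 N net). I ease it slightly and press in +y (tool −y).

Request:
drive_tool([
  [[0,0,-0.004,0,0,0,0],[0,-0.012,0,0,0,0,0],[0,-0.008,0,0,0,0,0],[0,-0.008,0,0,0,0,0],[0,0,0,0,0,0,0]],
])

```text
t: 10.58
eef_pos: [603.9, 26.0, 96.0]
tcp_rot: [3.141, -0.0, -0.098]
ft_force: [-0.2, -4.4, 3.9]
opening: 0.225
grip_force: 30.0
```

Request:
drive_tool([
  [[0,-0.008,0,0,0,0,0],[0,-0.008,0,0,0,0,0],[0,-0.008,0,0,0,0,0],[0,0,0,0,0,0,0]],
])

```text
t: 11.08
eef_pos: [604.5, 31.8, 96.0]
tcp_rot: [3.141, -0.0, -0.098]
ft_force: [-1.5, -6.3, 3.5]
opening: 0.231
grip_force: 30.0
```

Request:
drive_tool([
  [[0,-0.006,0,0,0,0,0],[0,-0.006,0,0,0,0,0],[0,0,0,0,0,0,0]],
])

```text
t: 11.45
eef_pos: [604.8, 34.5, 96.0]
tcp_rot: [3.141, -0.0, -0.098]
ft_force: [-1.2, -7.4, 3.4]
opening: 0.231
grip_force: 30.0
```

Request:
drive_tool([
  [[0,-0.006,0,0,0,0,0],[0,0,0,0,0,0,0]],
])

```text
t: 11.7
eef_pos: [604.8, 34.8, 96.0]
tcp_rot: [3.139, -0.0, -0.098]
ft_force: [-1.5, -16.6, 3.9]
opening: 0.226
grip_force: 30.0
```

Request:
drive_tool([
  [[0,-0.002,0,0,0,0,0],[0,0,0,0,0,0,0],[0,0,0,0,0,0,0],[0,0,0,0,0,0,0]],
])

```text
t: 12.2
eef_pos: [604.8, 34.8, 96.0]
tcp_rot: [3.138, -0.0, -0.098]
ft_force: [-2.6, -18.8, 4.3]
opening: 0.233
grip_force: 30.0
```

Run:
```python
from h import *
p=env.read_camera("scene");c=p["color"];s=env.state();print(s["eef_pos"],s["ft_force"],s["tcp_rot"],s["grip_force"])
cv2.imwrite("pics/s4.png",cv2.resize(c[160:270,280:390],None,fx=5,fy=5,interpolation=cv2.INTER_CUBIC))
```

```text
[604.80997304  34.82612444  96.06635258] [ -3.16616897 -18.3347826    4.33137065] [ 3.13839696e+00 -1.07991249e-04 -9.78728825e-02] 30.00654101371765
```

View pics/s4.png

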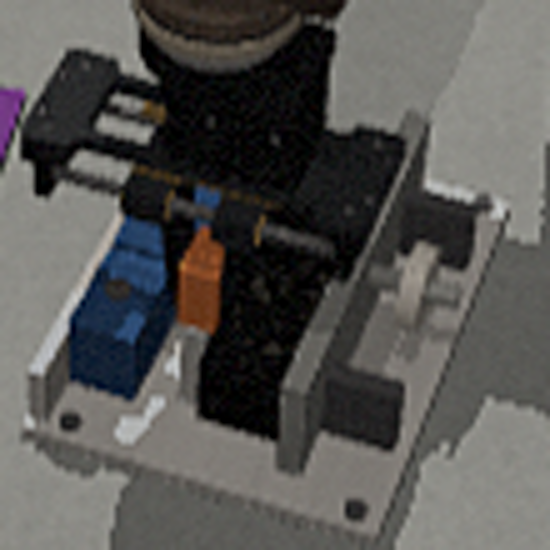

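The beam (240,380) now lies flush against the datum plate (295,400). The packer (190,300) is down in block_c's gap, still gripped and pressing with about 18 N, steady. Handing in.

```bash
python3 -c "
from cell import env
print(env.job_done())"
```

```text
the job is handed in; nothing more can be done
None
```

The packer stands on the bed in block_c's gap, still gripped and holding the beam flush against the datum plate with about 18 N; the job is handed in, no verdict was returned, and the moves kept clear of the spray can, core and tin (their final positions not re-checked).

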